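# Third hand at the pepper mill: fit the head and hold it down on its spring

## Robot

A 6-joint arm with a two-finger parallel gripper is mounted at the origin on the work surface; the furniture and walls round the work are solid. World frame = base frame: x ahead of the robot, y to its left, z up, the work surface at z = 0. Lengths are in mm, angles in degrees, forces in N, time in s.
With the tool pointing down it reaches from about 350 to 975 mm from the base axis. Payload 17.4 kg.
Tool frame: the origin (TCP) lies midway between the tips of the shut fingers; the grasp point (between the pads) lies 19 mm behind it; z points along the fingers, y is the line along which they close (so a half turn about z gives the same grasp; the last joint's range is limited). The gripper opens to 85 mm and grips with 20 to 120 N. Pads are 22 mm wide; open, the fingers measure 114 mm over their backs; the gripper's body (76 mm by 85 mm) begins 54 mm behind the grasp point. The pads swing forward as they close: fully open they stand 13 mm farther back than shut.
Start: joints at [71.116, 6.646, 82.598, -0, 90.757, -2.166], TCP at [194.19, 646.469, 198.203] pointing down, gripper open.
Joint ranges: [-162.19, 162.19], [-47.58, 125.68], [4.15, 143.07], [-65.23, 245.23], [0.69, 171.88], [-170.13, 170.13]. Speed limits (degrees/s): [108.29, 108.29, 127.2, 180, 180, 180].

## Interface

Orientations are given as [roll, pitch, yaw] about the fixed x, y, z axes, in that order (R = Rz(yaw) Ry(pitch) Rx(roll)).
In Python, from rig import robot gives the robot as it stands.
- The arm moves only by the tool apply_moves, never from a script. Its argument "steps" is a list of rows, each an object of numbers: "jaw": the opening, from -1 (shut) to 1 (fully open), so that 0 is half open; "dx", "dy", "dz": the shift along the tool's x, y, z in units of 50 mm (1.0 is 50 mm); "rx", "ry", "rz": the turn, a rotation vector about the tool's x, y, z in units of 5 degrees (1.0 is 5 degrees). A call has 1 to 5 rows; each row is the pose to reach, as a shift and turn from the pose commanded when the call began, along the tool's axes at that moment; what a row does not reach only later rows make up. A row lasts 1/10 s, in which the tool goes at most 50 mm and 8.59 degrees, less where a joint would pass 70% of its speed; a pose out of reach is approached as far as the arm can. A call with a gripper value outside its range is refused whole. The fingers move at their own pace and stop on an object; "newtons" is the grip in N (left out, the last holds). Time passes only in rows, so rows that repeat a pose let the fingers close. It gives the time, the measured TCP pose, the force, the opening and the grip force at its end, in the units of the state.
- robot.observe(): the state, without advancing time (a new reading comes with each control period).
- robot.camera(name): name is "scene" or "top" or "wrist"; returns the picture (420x560x3 uint8, blue, green, red); there is no depth.
- robot.calibration(name): a dict with "intrinsics" (3x3 intrinsics, pixels), "origin" and "attitude" of the camera in the world; the wrist camera has in their place "tool_from_camera" (4x4, takes a point from camera to tool coordinates, whose origin is the TCP and whose axes are the flange's). Camera axes: x right, y up, looking along -z (the intrinsics and any distortion apply to the point x, -y, -z); pixel columns grow to the right and rows downward; lengths in mm; the calibration is good to about 2 mm. A picture is of the moment at which its call begins: read the wrist's pose just before it. calibration takes no time and is no camera call.
- robot.close_job(): hands the job in; it is judged then, once.
The state is a dict: "t": time; "joint_positions": joint angles; "joint_velocities": joint speeds; "joint_torque": joint torques, N m; "tool_pos": TCP position; "tcp_rot": TCP orientation; "ft_force": force on the tool from outside, world axes, zero at the start; "ft_torque": the same for the moment, N m; "grip_width": finger opening in mm; "gripper_force": force on a finger pad.
Only numpy, scipy, OpenCV 4.12 (cv2) and the standard library are available. Lean on these libraries where they do the work, as an engineer would, in place of code of your own. Each camera call takes 0.05 s, during which the arm holds its last target. There are 200 camera calls.

## Task

The pepper mill (the taller of the two wooden mill bodies) and the salt mill have been taken apart for cleaning. Slide the one of the two wooden heads on the board whose bore fits the pepper mill's thick shaft down over that shaft, push it straight down against the sprung collar with a steady force of about 12 newtons, without ramming the spring to its bottom, and finish while still gripping it by its sides and holding that push, so that I can screw the top nut onto the thread. Keep the pepper mill standing upright, and do not shift or knock over the salt mill, the top nut, the spice jars or the honey jar.

Things in the scene. Friction and masses are not known exactly. Their poses are not given: they have to be found in the camera images.
- pepper_mill: the taller turned dark-wood mill body, loose and upright, about 0.5 kg. Base 60 mm across, waist 42 mm, top 49 mm across and 122 mm above the origin, which is the centre of its underside; z up its axis. A round 10 mm steel shaft rises from its top, through a steel collar 32 mm across that stands 12 mm above the top on a spring
- pepper_mill_tip (a point): the upper end of the pepper mill's steel shaft, 178 mm above the mill's origin; the shaft is 10 mm thick, its last 8 mm taper to 5 mm, and the end is threaded for the top nut
- pepper_mill_collar (a joint): how far the sprung collar is pressed down into the pepper mill, m: 0 when free, 0.012 at the bottom; 2 N per mm, so 0.006 at 12 N
- collar_top (a point): centre of the top face of the pepper mill's sprung collar, on the mill's axis, 134 mm above the mill's origin when not pressed (44 mm below the shaft's tip); the head's underside comes to rest on it
- head_a: turned dark-wood mill head, loose, standing on the board, 90 g: a drum 48 mm across and 40 mm tall, straight-sided to 28 mm, domed above; a 14 mm bore runs right through (the hole in its steel-rimmed top is wide), widened to 20 mm in the lowest 5 mm. Slides freely over the pepper mill's 10 mm shaft at any turn. Origin at the centre of its underside, z up its axis
- head_b: the salt mill's head: the same size and wood as head_a, but its bore is only 6 mm (a small hole in a broad steel rim), so it stops on the tip of the pepper mill's shaft. Origin at the centre of its underside. The two heads may be in either place on the board
- tray_board: plain wooden board 200 x 300 x 18 mm, lying fixed on the worktop, long side along its own y; origin at the centre of its underside. The two heads and the top nut stand on it, so the heads' undersides are 18 mm above the worktop
- top_nut: small steel top nut of the pepper mill, 18 mm across, 20 mm tall, standing on the board near its far edge; origin at the centre of its underside. Left for the person to screw on
- salt_mill: the shorter dark-wood mill body, loose, 55 mm across, 92 mm tall plus a thin 5 mm steel shaft up to 148 mm, behind the work; origin at the centre of its underside. Leave alone
- spice_green: glass spice jar with a red cap and a green and white label, 45 mm across, 106 mm tall, behind the board; origin at the centre of its underside. Leave alone
- honey_jar: glass jar of honey with a black cap, 65 mm across, 86 mm tall, behind the board; origin at the centre of its underside. Leave alone

How it is judged:
By the outcome, as a careful person would: the job done as asked, in the order asked, and still so for the second after the job is handed in, while the arm keeps its last pose, push and grip.
It also fails if it takes over 54 s, if anything falls off the work surface, if the arm or the gripper's body presses on something with over 40 N, if the wrist force passes 120 N, or if a joint passes its speed limit or range.

## Working session

There is one attempt and no reset: what is moved stays moved. The work goes in short steps, Python scripts to look and compute and a tool call to move; the robot and the scene stay as the last step left them, time stands still between calls to the robot, and variables do not carry over. Pictures are saved under pics/ and viewed, at most 10 in all, crops included, and the job is handed in when it is done.

Besides the shell and the picture viewer there is one more tool, called after "Request:" by a JSON object that holds its "name" and its "arguments". apply_moves: Moves the arm, as the interface text tells. Its arguments: {"type":"object","properties":{"steps":{"type":"array"},"newtons":{"type":"number"}},"required":["steps"]}

```bash
mkdir -p pics; cat > h.py <<'E'
import numpy as np,cv2
from rig import robot
from scipy.spatial.transform import Rotation as R
def cal(n,st=None):
    c=robot.calibration(n);K=np.array(c["intrinsics"])
    if "tool_from_camera" in c:
        T=np.array(c["tool_from_camera"]);Rt=R.from_euler('xyz',st["tcp_rot"],degrees=True).as_matrix()
        return K,Rt@T[:3,3]+np.array(st["tool_pos"]),Rt@T[:3,:3],c
    A=np.array(c["attitude"])
    if A.shape!=(3,3): A=R.from_euler('xyz',A.ravel(),degrees=True).as_matrix()
    return K,np.array(c["origin"]),A,c
def ray(cm,u,v):
    K,o,A,c=cm
    d=np.array(c.get("distortion",np.zeros(5)),float).ravel()
    p=cv2.undistortPoints(np.array([[[u,v]]],float),K,d)[0,0]
    return o,A@np.array([p[0],-p[1],-1])
def onz(cm,u,v,z):
    o,d=ray(cm,u,v);return o+d*(z-o[2])/d[2]
def proj(cm,P):
    K,o,A,c=cm;q=A.T@(np.array(P)-o);q=q*[1,-1,-1]
    d=np.array(c.get("distortion",np.zeros(5)),float).ravel()
    return cv2.projectPoints(q.reshape(1,1,3),np.zeros(3),np.zeros(3),K,d)[0].ravel()
E
python3 - <<'E'
from h import *
s=robot.observe();print(s)
for n in("scene","top","wrist"):
    cv2.imwrite(f"pics/{n}0.png",robot.camera(n));print(n,robot.calibration(n))
E
```

```text
{'t': 0.0, 'joint_positions': array([ 7.11142271e+01,  6.67593540e+00,  8.26357136e+01, -5.22217107e-04,
        9.07539826e+01, -2.16583069e+00]), 'joint_velocities': array([ 0.03247925, -0.0013129 ,  0.09031959,  0.01847046,  0.09832962,
       -0.02046712]), 'joint_torque': array([ 3.15569432e-04, -7.32029557e+01, -6.32453799e+01, -4.05949322e-06,
        6.78762459e-03, -2.44635322e-05]), 'tool_pos': array([194.1363277 , 646.25740769, 197.4412197 ]), 'tcp_rot': array([-1.79934396e+02, -1.95853510e-03,  1.63280050e+02]), 'ft_force': array([0.6252985 , 0.52609719, 0.54228745]), 'ft_torque': array([-0.01466969,  0.01130338,  0.00776484]), 'gripper_force': 0.0, 'grip_width': 85.76046702341331}
scene {'intrinsics': array([[503.65122939,   0.        , 279.69082859],
       [  0.        , 503.65122939, 208.94908215],
       [  0.        ,   0.        ,   1.        ]]), 'origin': array([-164.66042091, -388.35871275,  740.80098302]), 'attitude': array([ 53.65317549,  -0.08513673, -61.92703763])}
top {'intrinsics': array([[392.80849392,   0.        , 280.73019219],
       [  0.        , 392.80849392, 202.14803739],
       [  0.        ,   0.        ,   1.        ]]), 'origin': array([ 366.79078111,    3.09113536, 1133.87259221]), 'attitude': array([ 1.20743414e+01,  7.01297199e-02, -9.71241538e+01])}
wrist {'intrinsics': array([[306.37737454,   0.        , 277.57623213],
       [  0.        , 306.37737454, 206.96215927],
       [  0.        ,   0.        ,   1.        ]]), 'tool_from_camera': array([[ 2.00239921e-04,  9.46258949e-01,  3.23409897e-01,
         8.27016582e+01],
       [ 9.99998912e-01,  2.83179400e-04, -1.44770073e-03,
        -4.04145575e-01],
       [-1.46148279e-03,  3.23409835e-01, -9.46257863e-01,
        -1.76300828e+02],
       [ 0.00000000e+00,  0.00000000e+00,  0.00000000e+00,
         1.00000000e+00]])}
```

View pics/scene0.png

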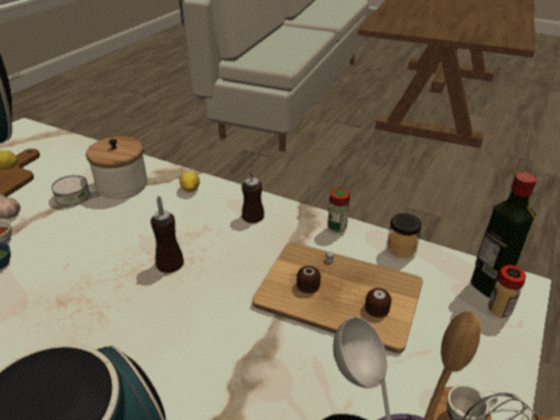

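View pics/top0.png

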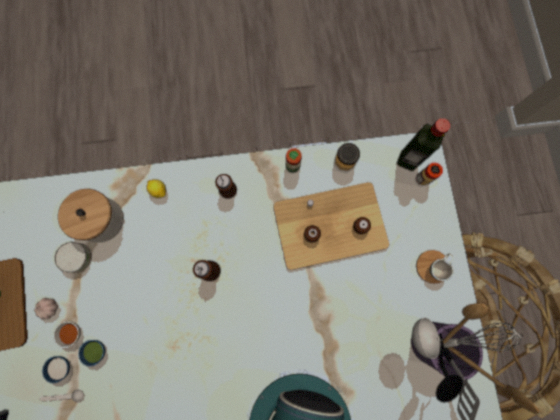

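Scene view: pepper mill about (168,240), salt mill (252,200), heads (308,278) and (378,302). Top view: pepper mill (207,270), heads (313,234) and (362,226). Next I'll zoom in on all of these in one picture.

```bash
python3 - <<'E'
from h import *
t=cv2.imread("pics/top0.png");s=cv2.imread("pics/scene0.png")
def cr(i,u,v,w=50,h=37): return cv2.resize(i[v-h//2:v-h//2+h,u-w//2:u-w//2+w],(400,296),interpolation=cv2.INTER_CUBIC)
a=np.hstack([cr(t,313,234),cr(t,362,226)]);b=np.hstack([cr(t,207,270),cv2.resize(s[190:280,120:242],(400,296),interpolation=cv2.INTER_CUBIC)])
cv2.imwrite("pics/z1.png",np.vstack([a,b]))
ct=cal("top")
for n,u,v,z in(("hA",313,234,58),("hB",362,226,58),("pm",204,269,178)):print(n,onz(ct,u,v,z))
E
```

```text
hA [ 495.30507416 -101.16945925   58.        ]
hB [ 500.49673474 -238.69257521   58.        ]
pm [429.81405884 182.10543731 178.        ]
```

View pics/z1.png

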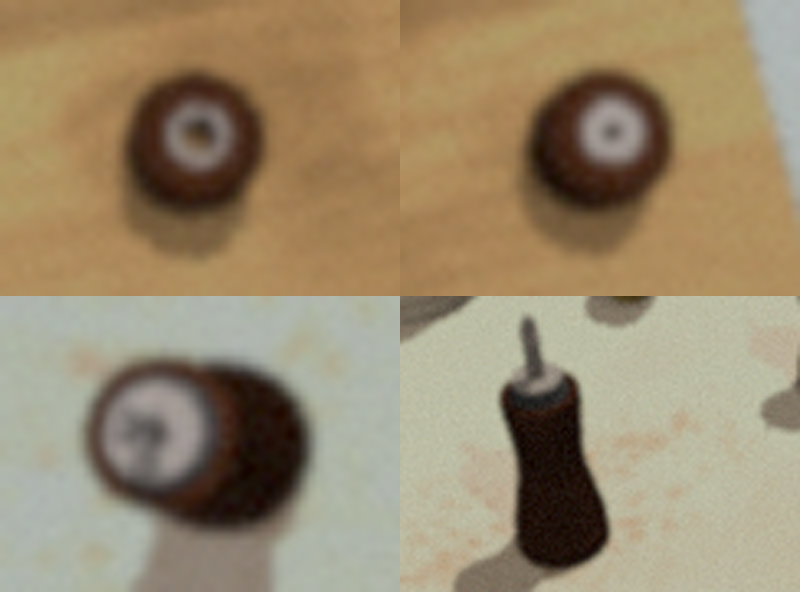

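The left head (top view 313,233) has the wide bore, with the board visible through it, so it is head_a. The right one is head_b. I'll go toward the pepper mill first and look at it from above.

Request:
{"name": "apply_moves", "arguments": {"steps": [{"dx": -0.3,"dy": -0.3,"dz": -0.4},{"dx": -0.8,"dy": -0.8,"dz": -0.8},{"dx": -1.3,"dy": -1.4,"dz": -1.2},{"dx": -1.8,"dy": -1.95,"dz": -1.6},{"dx": -2.3,"dy": -2.5,"dz": -2.0}]}}

```text
schema error: expected keys jaw, dx, dy, dz, rx, ry, rz
```

Request:
{"name": "apply_moves", "arguments": {"steps": [{"dx": -0.5,"dy": -0.5},{"dx": -1.0,"dy": -1.0},{"dx": -1.5,"dy": -1.5},{"dx": -2.0,"dy": -2.0},{"dx": -2.5,"dy": -2.5}]}}

```text
schema error: expected keys jaw, dx, dy, dz, rx, ry, rz
```

Request:
{"name": "apply_moves", "arguments": {"steps": [{"dx": -0.5,"dy": -0.5},{"dx": -1.0,"dy": -1.0},{"dx": -1.5,"dy": -1.6},{"dx": -1.9,"dy": -2.1},{"dx": -2.1,"dy": -2.4}]}}

```text
schema error: expected keys jaw, dx, dy, dz, rx, ry, rz
```

Request:
{"name": "apply_moves", "arguments": {"steps": [{"jaw": 1,"dx": -0.3,"dy": -0.3,"dz": -0.4,"rx": 0,"ry": 0,"rz": 0},{"jaw": 1,"dx": -0.8,"dy": -0.8,"dz": -0.8,"rx": 0,"ry": 0,"rz": 0},{"jaw": 1,"dx": -1.3,"dy": -1.4,"dz": -1.2,"rx": 0,"ry": 0,"rz": 0},{"jaw": 1,"dx": -1.8,"dy": -1.95,"dz": -1.6,"rx": 0,"ry": 0,"rz": 0},{"jaw": 1,"dx": -2.3,"dy": -2.5,"dz": -2.0,"rx": 0,"ry": 0,"rz": 0}]}}

```text
t: 0.65
tool_pos: [268.6, 492.2, 298.8]
tcp_rot: [-180.0, 0.0, 163.3]
ft_force: [0.9, 0.3, 0.4]
grip_width: 85.2
gripper_force: 0.0
```

Request:
{"name": "apply_moves", "arguments": {"steps": [{"jaw": 1,"dx": -0.5,"dy": -0.5,"dz": 0,"rx": 0,"ry": 0,"rz": 0},{"jaw": 1,"dx": -1.0,"dy": -1.0,"dz": 0,"rx": 0,"ry": 0,"rz": 0},{"jaw": 1,"dx": -1.5,"dy": -1.5,"dz": 0,"rx": 0,"ry": 0,"rz": 0},{"jaw": 1,"dx": -2.0,"dy": -2.0,"dz": 0,"rx": 0,"ry": 0,"rz": 0},{"jaw": 1,"dx": -2.5,"dy": -2.5,"dz": 0,"rx": 0,"ry": 0,"rz": 0}]}}

```text
t: 1.15
tool_pos: [352.4, 336.7, 298.1]
tcp_rot: [-180.0, 0.0, 163.3]
ft_force: [0.1, -0.1, 0.3]
grip_width: 85.8
gripper_force: 0.0
```

Request:
{"name": "apply_moves", "arguments": {"steps": [{"jaw": 1,"dx": -0.5,"dy": -0.5,"dz": 0,"rx": 0,"ry": 0,"rz": 0},{"jaw": 1,"dx": -1.0,"dy": -1.0,"dz": 0,"rx": 0,"ry": 0,"rz": 0},{"jaw": 1,"dx": -1.5,"dy": -1.6,"dz": 0,"rx": 0,"ry": 0,"rz": 0},{"jaw": 1,"dx": -1.9,"dy": -2.1,"dz": 0,"rx": 0,"ry": 0,"rz": 0},{"jaw": 1,"dx": -2.1,"dy": -2.4,"dz": 0,"rx": 0,"ry": 0,"rz": 0}]}}

```text
t: 1.65
tool_pos: [418.8, 190.8, 298.1]
tcp_rot: [-180.0, 0.0, 163.2]
ft_force: [0.2, 0.8, 0.0]
grip_width: 85.4
gripper_force: 0.0
```

```bash
python3 - <<'E'
from h import *
robot.camera("top")
s=robot.observe();i=robot.camera("wrist");cm=cal("wrist",s)
np.save("pics/s1.npy",s,allow_pickle=True);cv2.imwrite("pics/w1.png",i)
print(s["tool_pos"],s["tcp_rot"],s["t"])
for z in(122,134,178):print(z,proj(cm,[429.8,182.1,z]))
E
```

```text
[419.05646758 189.72519918 298.12427765] [-1.79954719e+02  2.60870750e-02  1.63155633e+02] 1.7
122 [274.06216386 186.79443292]
134 [273.95610878 189.51938922]
178 [273.50104875 201.2116031 ]
```

View pics/w1.png

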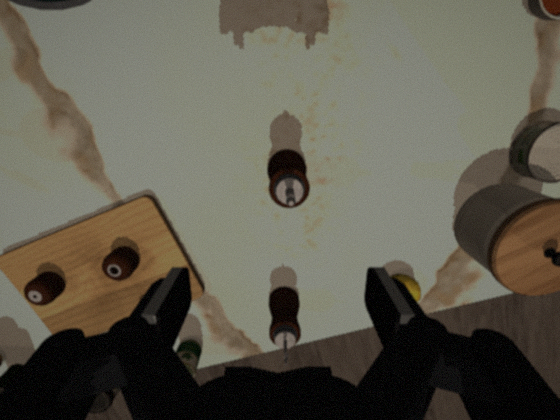

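The pepper mill is in the middle at (288,190) with its shaft tip near (291,203), and head_a is at (120,263). Now I'll measure the collar disc and tip numerically.

```bash
python3 - <<'E'
from h import *
s=np.load("pics/s1.npy",allow_pickle=True).item();cm=cal("wrist",s);ct=cal("top");cs=cal("scene")
def comp(i,x0,y0,x1,y1,f):
    g=i[y0:y1,x0:x1].astype(int);m=f(g).astype(np.uint8)
    n,l,st,c=cv2.connectedComponentsWithStats(m)
    out=[]
    for k in range(1,n):
        if st[k,4]>15:
            cn=cv2.findContours((l==k).astype(np.uint8),cv2.RETR_EXTERNAL,cv2.CHAIN_APPROX_NONE)[0][0]
            (a,b),r=cv2.minEnclosingCircle(cn);out.append((round(a+x0,1),round(b+y0,1),round(r,1),int(st[k,4])))
    return out
grey=lambda g:(g.max(2)-g.min(2)<40)&(g.mean(2)>75)
dark=lambda g:(g.mean(2)<75)
for n,c,box in(("w1",cm,(262,140,318,215)),("top0",ct,(190,255,226,286)),("top0",ct,(303,222,324,245)),("w1",cm,(95,235,145,285))):
    i=cv2.imread(f"pics/{n}.png");print(n,comp(i,*box,grey),comp(i,*box,dark))
i=cv2.imread("pics/w1.png")[165:215,260:320]
a=cv2.resize(i,(600,500),interpolation=cv2.INTER_CUBIC)
for k in range(0,60,10): cv2.line(a,(k*10,0),(k*10,8),(0,0,255),2)
cv2.imwrite("pics/z2.png",a)
E
```

```text
w1 [(289.5, 177.0, 46.1, 2176), (284.0, 191.5, 11.5, 193), (295.0, 190.5, 10.7, 173), (290.6, 203.0, 2.6, 22)] [(287.4, 177.5, 29.7, 1626)]
top0 [(207.5, 270.0, 23.0, 839)] [(206.7, 270.1, 12.9, 275)]
top0 [(312.4, 232.4, 4.4, 55)] [(311.5, 233.8, 9.0, 182)]
w1 [(114.0, 270.0, 6.7, 53)] [(119.6, 259.1, 23.0, 1242), (98.0, 257.5, 3.4, 17)]
```

View pics/z2.png

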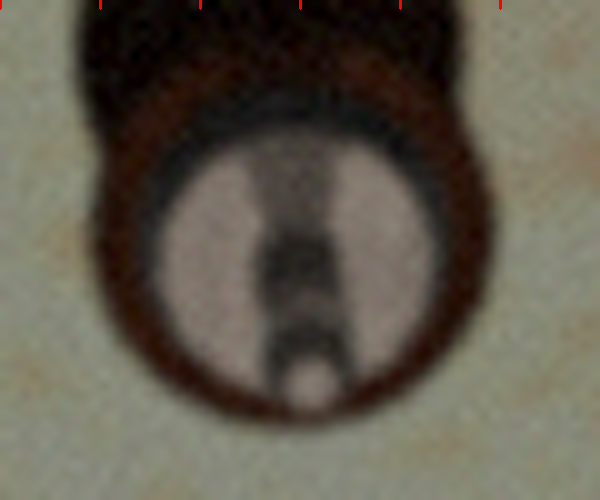

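The zoom shows the collar disc centred near (289.5,191) and the tip near (290.7,203).

```bash
python3 - <<'E'
from h import *
s=np.load("pics/s1.npy",allow_pickle=True).item();cm=cal("wrist",s);ct=cal("top");cs=cal("scene")
print("w collar",onz(cm,289.3,191,134),"w tip",onz(cm,290.6,202.9,178))
print("top collar",onz(ct,207-25+155/8-.5,270-18+(435-296)/8-.5,134))
print("scene tip",onz(cs,120+528/400*122*.25*0+ 528/400*0+ (528-400)*122/400-.4,190+(320-296)*90/296-.4,178))
print("head top",onz(ct,312.4,232.4,58),"head wrist",onz(cm,114,270,58))
E
```

```text
w collar [436.6227651  198.52397803 134.        ] w tip [436.5690775  198.22801265 178.        ]
top collar [433.99848391 198.11219033 134.        ]
scene tip [434.17582355 197.2730681  178.        ]
head top [ 499.89789538 -100.15439724   58.        ] head wrist [501.53214057 -99.1752463   58.        ]
```

Request:
{"name": "apply_moves", "arguments": {"steps": [{"jaw": 1,"dx": -0.3,"dy": -0.5,"dz": 0,"rx": 0,"ry": 0,"rz": 0},{"jaw": 1,"dx": -0.7,"dy": -1.1,"dz": 0.2,"rx": 0,"ry": 0,"rz": 0},{"jaw": 1,"dx": -1.1,"dy": -1.7,"dz": 0.4,"rx": 0,"ry": 0,"rz": 0},{"jaw": 1,"dx": -1.5,"dy": -2.3,"dz": 0.7,"rx": 0,"ry": 0,"rz": 0},{"jaw": 1,"dx": -1.9,"dy": -2.9,"dz": 1.0,"rx": 0,"ry": 0,"rz": 0}]}}

```text
t: 2.25
tool_pos: [467.6, 26.0, 247.8]
tcp_rot: [180.0, 0.0, 163.3]
ft_force: [0.8, 1.4, 0.4]
grip_width: 85.5
gripper_force: 0.0
```

Request:
{"name": "apply_moves", "arguments": {"steps": [{"jaw": 1,"dx": -0.4,"dy": -0.6,"dz": 0.5,"rx": 0,"ry": 0,"rz": 0},{"jaw": 1,"dx": -0.8,"dy": -1.2,"dz": 1.0,"rx": 0,"ry": 0,"rz": 0},{"jaw": 1,"dx": -1.1,"dy": -1.8,"dz": 1.6,"rx": 0,"ry": 0,"rz": 0},{"jaw": 1,"dx": -1.34,"dy": -2.16,"dz": 2.1,"rx": 0,"ry": 0,"rz": 0},{"jaw": 1,"dx": -1.34,"dy": -2.16,"dz": 2.4,"rx": 0,"ry": 0,"rz": 0}]}}

```text
t: 2.75
tool_pos: [500.3, -97.2, 125.7]
tcp_rot: [-180.0, -0.1, 163.2]
ft_force: [0.5, 1.0, 0.1]
grip_width: 85.1
gripper_force: 0.0
```

```bash
python3 - <<'E'
from h import *
robot.camera("wrist");robot.camera("wrist")
s=robot.observe();i=robot.camera("wrist");cm=cal("wrist",s)
print(s["tool_pos"],s["tcp_rot"],s["t"])
p=proj(cm,[500.5,-99.8,58]);print(p)
x,y=map(int,p);g=i[y-40:y+40,x-40:x+40].astype(int)
m=((g.max(2)-g.min(2)<40)&(g.mean(2)>85)).astype(np.uint8)
for c in cv2.findContours(m,cv2.RETR_EXTERNAL,cv2.CHAIN_APPROX_NONE)[0]:
    if len(c)>20:
        e=cv2.fitEllipse(c);u,v=e[0][0]+x-40,e[0][1]+y-40;print(u,v,e[1],onz(cm,u,v,58))
cv2.imwrite("pics/w2.png",i)
E
```

```text
[499.6906715  -95.30417553 125.97959436] [179.99406433  -0.20947067 163.25753086] 2.85
[272.77918491 208.68306727]
272.5716094970703 209.87461853027344 (22.47362518310547, 23.526935577392578) [ 501.46787624 -100.27973558   58.        ]
```

View pics/w2.png

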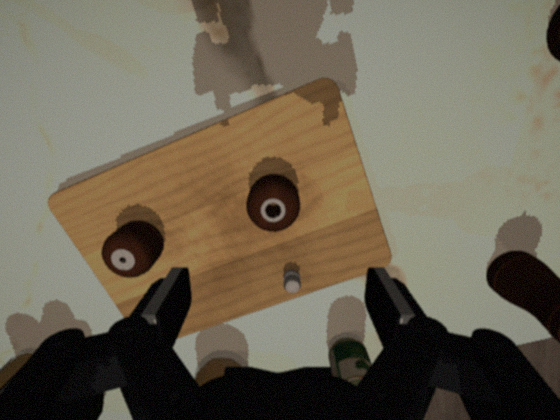

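Head_a, at (272,210), is confirmed by its wide dark hole, and the nut at (291,282) is clear of the fingers. Descending to grasp.

Request:
{"name": "apply_moves", "arguments": {"steps": [{"jaw": 1,"dx": -0.03,"dy": -0.05,"dz": 0.3,"rx": 0,"ry": 0,"rz": 0},{"jaw": 1,"dx": -0.06,"dy": -0.09,"dz": 0.8,"rx": 0,"ry": 0,"rz": 0},{"jaw": 1,"dx": -0.06,"dy": -0.09,"dz": 1.3,"rx": 0,"ry": 0,"rz": 0},{"jaw": 1,"dx": -0.06,"dy": -0.09,"dz": 1.7,"rx": 0,"ry": 0,"rz": 0},{"jaw": 1,"dx": -0.06,"dy": -0.09,"dz": 2.0,"rx": 0,"ry": 0,"rz": 0}]}}

```text
t: 3.4
tool_pos: [502.1, -100.5, 27.3]
tcp_rot: [180.0, 0.0, 163.3]
ft_force: [-0.1, -0.6, 0.2]
grip_width: 85.6
gripper_force: 0.0
```

Request:
{"name": "apply_moves", "arguments": {"steps": [{"jaw": 1,"dx": 0,"dy": 0,"dz": 0.2,"rx": 0,"ry": 0,"rz": 0},{"jaw": 1,"dx": 0,"dy": 0,"dz": 0.2,"rx": 0,"ry": 0,"rz": 0},{"jaw": 1,"dx": 0,"dy": 0,"dz": 0.2,"rx": 0,"ry": 0,"rz": 0}]}}

```text
t: 3.7
tool_pos: [502.6, -101.2, 19.0]
tcp_rot: [180.0, 0.1, 163.3]
ft_force: [0.2, 0.7, -0.4]
grip_width: 85.4
gripper_force: 0.0
```

Request:
{"name": "apply_moves", "arguments": {"steps": [{"jaw": 0.2,"dx": 0,"dy": 0,"dz": 0.04,"rx": 0,"ry": 0,"rz": 0},{"jaw": 0,"dx": 0,"dy": 0,"dz": 0.04,"rx": 0,"ry": 0,"rz": 0},{"jaw": -0.2,"dx": 0,"dy": 0,"dz": 0.04,"rx": 0,"ry": 0,"rz": 0},{"jaw": -0.4,"dx": 0,"dy": 0,"dz": 0.04,"rx": 0,"ry": 0,"rz": 0},{"jaw": -0.6,"dx": 0,"dy": 0,"dz": 0.04,"rx": 0,"ry": 0,"rz": 0}], "newtons": 50}}

```text
t: 4.2
tool_pos: [502.4, -101.3, 17.0]
tcp_rot: [-180.0, 0.0, 163.3]
ft_force: [-2.5, 0.9, 7.1]
grip_width: 35.3
gripper_force: 49.0
```

Request:
{"name": "apply_moves", "arguments": {"steps": [{"jaw": -1,"dx": 0,"dy": 0,"dz": 0,"rx": 0,"ry": 0,"rz": 0},{"jaw": -1,"dx": 0,"dy": 0,"dz": 0,"rx": 0,"ry": 0,"rz": 0},{"jaw": -1,"dx": 0,"dy": 0,"dz": 0,"rx": 0,"ry": 0,"rz": 0},{"jaw": -1,"dx": 0,"dy": 0,"dz": 0,"rx": 0,"ry": 0,"rz": 0}], "newtons": 50}}

```text
t: 4.6
tool_pos: [502.4, -101.4, 17.0]
tcp_rot: [-180.0, 0.0, 163.3]
ft_force: [-3.0, 0.2, 6.1]
grip_width: 34.9
gripper_force: 49.0
```

```bash
python3 - <<'E'
from h import *
i=robot.camera("wrist");j=robot.camera("scene");s=robot.observe()
print(s["tool_pos"],s["ft_force"],s["grip_width"])
a=i[150:420,120:440];b=j[225:325,255:405]
cv2.imwrite("pics/z3.png",np.hstack([cv2.resize(a,(400,338)),cv2.resize(b,(400,338),interpolation=cv2.INTER_CUBIC)]))
E
```

```text
[ 502.45232805 -101.34099731   17.09637981] [-2.71172751  0.65443911  7.03400484] 35.15282660141616
```

View pics/z3.png

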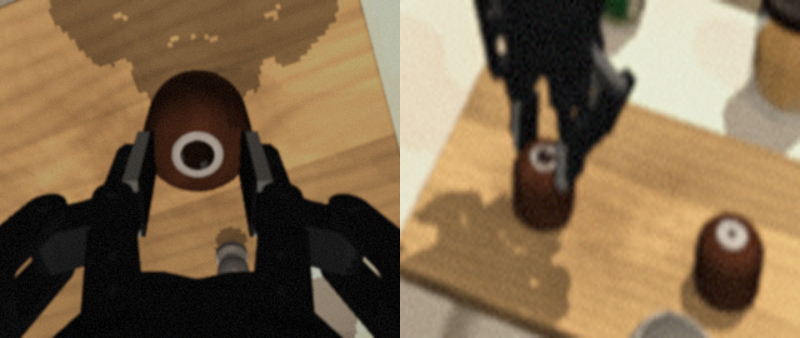

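```bash
python3 - <<'E'
from h import *
cs=cal("scene");s=robot.observe();cm=cal("wrist",s)
ty=np.array([.2877,.9577,0]);c=np.array([502.,-101,0])
for w in(17.5,24):
  for z in(20,30,40,50,60):
    print(w,z,[np.round((proj(cs,c+k*w*ty+[0,0,z])-[255,225])*[400/150,3.38]) for k in(1,-1)],[np.round((proj(cm,c+k*w*ty+e*np.array([-.9577,.2877,0])+[0,0,z])-[120,150])*1.25) for e in(0,11) for k in(1,-1)])
E
```

```text
17.5 20 [array([127., 187.]), array([162., 217.])] [array([233., 115.]), array([162., 115.]), array([233.,  94.]), array([162.,  94.])]
17.5 30 [array([128., 175.]), array([162., 205.])] [array([235., 124.]), array([161., 124.]), array([235., 102.]), array([160., 103.])]
17.5 40 [array([128., 163.]), array([163., 192.])] [array([237., 134.]), array([159., 134.]), array([238., 112.]), array([158., 112.])]
17.5 50 [array([128., 150.]), array([164., 180.])] [array([239., 145.]), array([157., 145.]), array([240., 122.]), array([156., 122.])]
17.5 60 [array([129., 138.]), array([164., 167.])] [array([242., 158.]), array([154., 158.]), array([243., 133.]), array([153., 133.])]
24 20 [array([121., 182.]), array([168., 222.])] [array([246., 115.]), array([149., 115.]), array([247.,  94.]), array([149.,  94.])]
24 30 [array([121., 170.]), array([169., 210.])] [array([248., 124.]), array([147., 124.]), array([249., 102.]), array([146., 103.])]
24 40 [array([122., 157.]), array([170., 198.])] [array([251., 134.]), array([144., 134.]), array([252., 112.]), array([143., 112.])]
24 50 [array([122., 145.]), array([170., 185.])] [array([254., 145.]), array([141., 145.]), array([256., 122.]), array([140., 122.])]
24 60 [array([122., 132.]), array([171., 173.])] [array([258., 158.]), array([138., 158.]), array([260., 133.]), array([136., 133.])]
```

The pads are gripping the dome (35 mm opening, about 6 N upward), because the fingertips sit higher than the nominal TCP suggests. I'll open, go 12 mm lower watching the force, and grip again.

Request:
{"name": "apply_moves", "arguments": {"steps": [{"jaw": 0,"dx": 0,"dy": 0,"dz": 0,"rx": 0,"ry": 0,"rz": 0},{"jaw": 0.4,"dx": 0,"dy": 0,"dz": 0,"rx": 0,"ry": 0,"rz": 0},{"jaw": 0.5,"dx": 0,"dy": 0,"dz": 0,"rx": 0,"ry": 0,"rz": 0},{"jaw": 0.5,"dx": 0,"dy": 0,"dz": 0.06,"rx": 0,"ry": 0,"rz": 0},{"jaw": 0.5,"dx": 0,"dy": 0,"dz": 0.12,"rx": 0,"ry": 0,"rz": 0}]}}

```text
t: 5.2
tool_pos: [502.1, -101.2, 9.9]
tcp_rot: [-180.0, 0.0, 163.3]
ft_force: [-0.6, -0.4, 0.7]
grip_width: 64.2
gripper_force: 0.0
```

Request:
{"name": "apply_moves", "arguments": {"steps": [{"jaw": 0.5,"dx": 0,"dy": 0,"dz": 0.06,"rx": 0,"ry": 0,"rz": 0},{"jaw": 0.5,"dx": 0,"dy": 0,"dz": 0.12,"rx": 0,"ry": 0,"rz": 0},{"jaw": 0.5,"dx": 0,"dy": 0,"dz": 0.12,"rx": 0,"ry": 0,"rz": 0}]}}

```text
t: 5.5
tool_pos: [501.8, -101.2, 3.6]
tcp_rot: [-180.0, -0.0, 163.3]
ft_force: [-0.0, 1.0, -0.3]
grip_width: 64.1
gripper_force: 0.0
```

```bash
python3 - <<'E'
from h import *
i=robot.camera("wrist");j=robot.camera("scene");s=robot.observe()
print(s["tool_pos"],s["ft_force"],s["grip_width"])
a=i[150:420,120:440];b=j[225:325,255:405]
cv2.imwrite("pics/z4.png",np.hstack([cv2.resize(a,(400,338)),cv2.resize(b,(400,338),interpolation=cv2.INTER_CUBIC)]))
E
```

```text
[ 502.10865789 -101.23241056    4.15417054] [-0.30887226  0.41260141 -0.18594197] 63.79929300988415
```

View pics/z4.png

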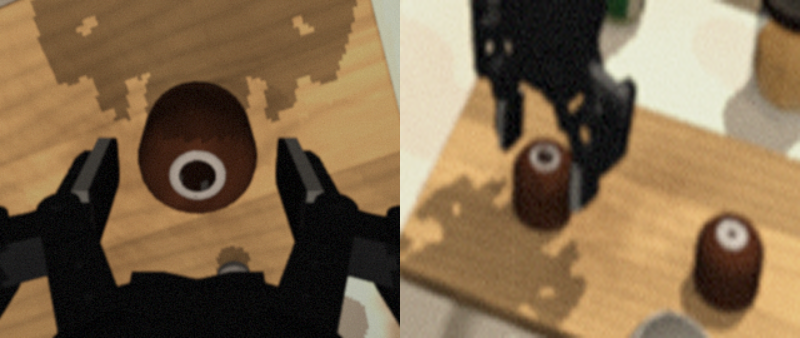

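The open fingertips are still well above the board, level with the lower dome (scene crop 178,208), so I'll go 8 mm lower and close.

Request:
{"name": "apply_moves", "arguments": {"steps": [{"jaw": 0.5,"dx": 0,"dy": 0,"dz": 0.08,"rx": 0,"ry": 0,"rz": 0},{"jaw": 0.5,"dx": 0,"dy": 0,"dz": 0.16,"rx": 0,"ry": 0,"rz": 0},{"jaw": 0.5,"dx": 0,"dy": 0,"dz": 0.16,"rx": 0,"ry": 0,"rz": 0},{"jaw": 0.3,"dx": 0,"dy": 0,"dz": 0.16,"rx": 0,"ry": 0,"rz": 0},{"jaw": 0.2,"dx": 0,"dy": 0,"dz": 0.16,"rx": 0,"ry": 0,"rz": 0}], "newtons": 60}}

```text
t: 6.1
tool_pos: [502.2, -101.2, -3.7]
tcp_rot: [180.0, 0.0, 163.3]
ft_force: [0.0, 0.7, 0.6]
grip_width: 51.0
gripper_force: 0.0
```

Request:
{"name": "apply_moves", "arguments": {"steps": [{"jaw": 0.0,"dx": 0,"dy": 0,"dz": 0,"rx": 0,"ry": 0,"rz": 0},{"jaw": -0.2,"dx": 0,"dy": 0,"dz": 0,"rx": 0,"ry": 0,"rz": 0},{"jaw": -0.4,"dx": 0,"dy": 0,"dz": 0,"rx": 0,"ry": 0,"rz": 0},{"jaw": -1,"dx": 0,"dy": 0,"dz": 0,"rx": 0,"ry": 0,"rz": 0},{"jaw": -1,"dx": 0,"dy": 0,"dz": 0,"rx": 0,"ry": 0,"rz": 0}], "newtons": 60}}

```text
t: 6.6
tool_pos: [502.5, -101.3, -3.0]
tcp_rot: [-180.0, 0.1, 163.3]
ft_force: [-1.7, -0.0, 6.0]
grip_width: 46.2
gripper_force: 61.3
```

Request:
{"name": "apply_moves", "arguments": {"steps": [{"jaw": -1,"dx": 0,"dy": 0,"dz": -0.05,"rx": 0,"ry": 0,"rz": 0},{"jaw": -1,"dx": 0,"dy": 0,"dz": -0.2,"rx": 0,"ry": 0,"rz": 0},{"jaw": -1,"dx": 0,"dy": 0,"dz": -0.5,"rx": 0,"ry": 0,"rz": 0},{"jaw": -1,"dx": 0,"dy": 0,"dz": -1.0,"rx": 0,"ry": 0,"rz": 0},{"jaw": -1,"dx": 0,"dy": 0,"dz": -1.2,"rx": 0,"ry": 0,"rz": 0}]}}

```text
t: 7.1
tool_pos: [503.2, -101.5, 59.5]
tcp_rot: [180.0, 0.2, 163.3]
ft_force: [-0.1, 0.3, -1.0]
grip_width: 45.6
gripper_force: 61.5
```

```bash
python3 - <<'E'
from h import *
robot.camera("top")
s=robot.observe();i=robot.camera("wrist");j=robot.camera("scene")
print(s["tool_pos"],s["tcp_rot"],s["ft_force"],s["grip_width"])
np.save("pics/s5.npy",s,allow_pickle=True);cv2.imwrite("pics/w5.png",i);cv2.imwrite("pics/sc5.png",j)
a=i[150:420,120:440];b=j[205:305,255:405]
cv2.imwrite("pics/z5.png",np.hstack([cv2.resize(a,(400,338)),cv2.resize(b,(400,338),interpolation=cv2.INTER_CUBIC)]))
E
```

```text
[ 503.50752352 -101.5438567    60.07275182] [179.98852264   0.25189263 163.28316841] [ 0.77744125 -0.79124536  0.76315671] 45.49164237399801
```

View pics/z5.png

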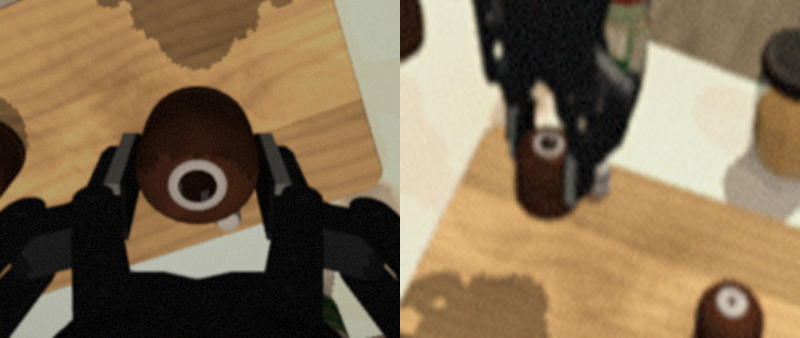

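The head is held upright, with its rim centred at crop (197,184). Now I'll compute the offset of its bore from the TCP.

```bash
python3 - <<'E'
from h import *
s=np.load("pics/s5.npy",allow_pickle=True).item();cm=cal("wrist",s)
i=cv2.imread("pics/w5.png");g=i[265:335,240:315].astype(int)
m=((g.max(2)-g.min(2)<40)&(g.mean(2)>85)).astype(np.uint8)
for c in cv2.findContours(m,cv2.RETR_EXTERNAL,cv2.CHAIN_APPROX_NONE)[0]:
    if len(c)>40:
        e=cv2.fitEllipse(c);u,v=e[0][0]+240,e[0][1]+265;P=onz(cm,u,v,s["tool_pos"][2]+61.3);d=P-s["tool_pos"];print(u,v,e[1],P,d)
        Rt=R.from_euler('xyz',s["tcp_rot"],degrees=True);print("tool",Rt.inv().apply(d))
        t=np.array([436.3,198.3,s["tool_pos"][2]])-[d[0],d[1],0];print("TCP goal",t,"move",Rt.inv().apply(t-s["tool_pos"])/50)
E
```

```text
302.9131546020508 327.34232330322266 (10.131522178649902, 18.976716995239258) [520.85792552 -94.86240942 121.37275182] [17.35040201  6.68144728 61.3       ]
tool [-14.96462959  11.4020447  -61.23251935]
TCP goal [418.94959799 191.61855272  60.07275182] move [ 3.30617063  5.1290106  -0.01350776]
277.6321907043457 297.33134841918945 (39.52545166015625, 46.44243240356445) [ 501.97303878 -101.29906045  121.37275182] [-1.53448474  0.24479624 61.3       ]
tool [  1.27053743  -0.19465069 -61.3062184 ]
TCP goal [437.83448474 198.05520376  60.07275182] move [ 2.98146729  5.3609445  -0.01203378]
```

Request:
{"name": "apply_moves", "arguments": {"steps": [{"jaw": -1,"dx": 0,"dy": 0,"dz": -0.4,"rx": 0,"ry": 0,"rz": 0},{"jaw": -1,"dx": 0,"dy": 0,"dz": -1.1,"rx": 0,"ry": 0,"rz": 0},{"jaw": -1,"dx": 0.1,"dy": 0.2,"dz": -1.9,"rx": 0,"ry": 0,"rz": 0},{"jaw": -1,"dx": 0.3,"dy": 0.5,"dz": -2.5,"rx": 0,"ry": 0,"rz": 0},{"jaw": -1,"dx": 0.6,"dy": 1.0,"dz": -2.8,"rx": 0,"ry": 0,"rz": 0}]}}

```text
t: 7.75
tool_pos: [488.0, -44.9, 197.9]
tcp_rot: [180.0, 0.1, 163.2]
ft_force: [0.6, -0.1, -0.7]
grip_width: 45.9
gripper_force: 61.7
```

Request:
{"name": "apply_moves", "arguments": {"steps": [{"jaw": -1,"dx": 0.3,"dy": 0.6,"dz": 0,"rx": 0,"ry": 0,"rz": 0},{"jaw": -1,"dx": 0.7,"dy": 1.3,"dz": 0,"rx": 0,"ry": 0,"rz": 0},{"jaw": -1,"dx": 1.1,"dy": 2.0,"dz": 0,"rx": 0,"ry": 0,"rz": 0},{"jaw": -1,"dx": 1.5,"dy": 2.7,"dz": 0,"rx": 0,"ry": 0,"rz": 0},{"jaw": -1,"dx": 1.9,"dy": 3.4,"dz": 0,"rx": 0,"ry": 0,"rz": 0}]}}

```text
t: 8.25
tool_pos: [444.8, 146.8, 195.1]
tcp_rot: [-180.0, -0.1, 163.3]
ft_force: [1.2, -1.6, -0.8]
grip_width: 45.7
gripper_force: 61.7
```

Request:
{"name": "apply_moves", "arguments": {"steps": [{"jaw": -1,"dx": 0.25,"dy": 0.5,"dz": 0,"rx": 0,"ry": 0,"rz": 0},{"jaw": -1,"dx": 0.4,"dy": 0.8,"dz": 0,"rx": 0,"ry": 0,"rz": 0},{"jaw": -1,"dx": 0.48,"dy": 0.96,"dz": 0,"rx": 0,"ry": 0,"rz": 0},{"jaw": -1,"dx": 0.48,"dy": 0.96,"dz": 0,"rx": 0,"ry": 0,"rz": 0},{"jaw": -1,"dx": 0.48,"dy": 0.96,"dz": 0,"rx": 0,"ry": 0,"rz": 0}]}}

```text
t: 8.75
tool_pos: [436.6, 197.7, 195.7]
tcp_rot: [-180.0, -0.0, 163.3]
ft_force: [-1.3, 0.0, -0.8]
grip_width: 46.3
gripper_force: 61.7
```

```bash
python3 - <<'E'
from h import *
s=robot.observe();i=robot.camera("wrist");j=robot.camera("scene")
print(s["tool_pos"],s["tcp_rot"],s["ft_force"],s["grip_width"])
np.save("pics/s6.npy",s,allow_pickle=True);cv2.imwrite("pics/w6.png",i);cv2.imwrite("pics/sc6.png",j)
cm=cal("wrist",s);Rt=R.from_euler('xyz',s["tcp_rot"],degrees=True)
g=i[265:335,240:315].astype(int)
m=((g.max(2)-g.min(2)<40)&(g.mean(2)>85)).astype(np.uint8)
for c in cv2.findContours(m,cv2.RETR_EXTERNAL,cv2.CHAIN_APPROX_NONE)[0]:
    if len(c)>60:
        e=cv2.fitEllipse(c);u,v=e[0][0]+240,e[0][1]+265;P=onz(cm,u,v,s["tool_pos"][2]+61.3);d=P-s["tool_pos"];print(u,v,e[1],P,d)
        t=np.array([436.3,198.3,s["tool_pos"][2]])-[d[0],d[1],0];print("TCP goal",t,"move",Rt.inv().apply(t-s["tool_pos"])/50)
cv2.imwrite("pics/z6.png",np.hstack([cv2.resize(i[170:420,130:430],(400,338)),cv2.resize(j[140:280,80:240],(400,338),interpolation=cv2.INTER_CUBIC)]))
E
```

```text
[436.57446327 197.71902177 195.72346477] [-1.79960639e+02 -2.46803586e-02  1.63270509e+02] [-1.33074958  0.03590656 -0.78469741] 46.29428772545556
306.32752990722656 327.0193290710449 (15.869007110595703, 24.612628936767578) [454.43300591 205.92113814 257.02346477] [17.85854264  8.20211637 61.3       ]
TCP goal [418.44145736 190.09788363 195.72346477] move [ 3.03434879e-01 -2.50364219e-01  3.02701130e-04]
246.99597644805908 326.16391372680664 (16.543344497680664, 23.686969757080078) [446.14653638 180.05359562 257.02346477] [  9.57207311 -17.66542615  61.3       ]
TCP goal [426.72792689 215.96542615 195.72346477] move [ 2.93641325e-01  2.92795128e-01 -7.46576034e-05]
277.518123626709 297.34113693237305 (38.90431213378906, 45.5701904296875) [435.33405533 197.88063543 257.02346477] [-1.24040794  0.16161366 61.3       ]
TCP goal [437.54040794 198.13838634 195.72346477] move [-1.60868981e-02  1.35932977e-02 -1.62678266e-05]
```

View pics/z6.png

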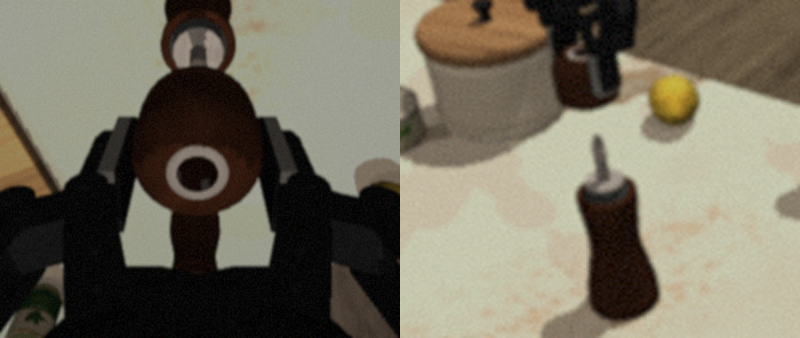

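Wrist crop: head rim centred between the fingers at (197,172). Scene crop: head at (585,90) directly above the mill tip at (598,140). The computed correction is under 1 mm, so I'm lowering slowly.

Request:
{"name": "apply_moves", "arguments": {"steps": [{"jaw": -1,"dx": -0.01,"dy": 0,"dz": 0.2,"rx": 0,"ry": 0,"rz": 0},{"jaw": -1,"dx": -0.01,"dy": 0,"dz": 0.45,"rx": 0,"ry": 0,"rz": 0},{"jaw": -1,"dx": -0.01,"dy": 0,"dz": 0.65,"rx": 0,"ry": 0,"rz": 0},{"jaw": -1,"dx": -0.01,"dy": 0,"dz": 0.8,"rx": 0,"ry": 0,"rz": 0},{"jaw": -1,"dx": -0.01,"dy": 0,"dz": 0.8,"rx": 0,"ry": 0,"rz": 0}]}}

```text
t: 9.35
tool_pos: [436.5, 197.9, 154.7]
tcp_rot: [-179.9, -0.1, 163.3]
ft_force: [0.2, -0.3, -0.0]
grip_width: 46.5
gripper_force: 61.7
```

Request:
{"name": "apply_moves", "arguments": {"steps": [{"jaw": -1,"dx": 0,"dy": 0,"dz": 0.06,"rx": 0,"ry": 0,"rz": 0},{"jaw": -1,"dx": 0,"dy": 0,"dz": 0.12,"rx": 0,"ry": 0,"rz": 0},{"jaw": -1,"dx": 0,"dy": 0,"dz": 0.18,"rx": 0,"ry": 0,"rz": 0},{"jaw": -1,"dx": 0,"dy": 0,"dz": 0.24,"rx": 0,"ry": 0,"rz": 0}]}}

```text
t: 9.75
tool_pos: [437.0, 198.2, 144.1]
tcp_rot: [180.0, 0.0, 163.3]
ft_force: [-0.5, -0.2, -0.3]
grip_width: 45.8
gripper_force: 61.7
```

```bash
python3 - <<'E'
from h import *
i=robot.camera("wrist");s=robot.observe();print(s["tool_pos"],s["ft_force"])
for n in range(6): robot.observe()
cm=cal("wrist",s);print("tip pred",proj(cm,[436.3,198.3,178]))
x0,y0=265,280
g=cv2.cvtColor(i,cv2.COLOR_BGR2GRAY)[y0:314:2,x0:292:2];print(g)
j=robot.camera("scene");cs=cal("scene")
o=cv2.cvtColor(cv2.imread("pics/scene0.png"),cv2.COLOR_BGR2GRAY);q=cv2.cvtColor(j,cv2.COLOR_BGR2GRAY)
for v in(225,240,255,265):
  f=lambda k:[int(x)+120 for x in np.where(k[v,120:210]<70)[0][[0,-1]]]
  print(v,f(o),f(q))
E
```

```text
[436.86317539 198.12420166 143.55910658] [-0.23575895  0.03423191 -1.37076315]
tip pred [277.91438405 267.57408351]
[[ 62  94 111 117 122 119 126 126 121 119 122 112  88  54]
 [113 122 129 123 131 130 126 122 126 128 129 126 123 109]
 [124 131 125 131 120 122 119 125 122 132 127 133 131 126]
 [129 123 115  95  60  50  44  38  50  73 111 124 131 128]
 [128  91  38  19  13   4   7   3   6   5  28  69 116 127]
 [ 91  29   3  13  15   6   8  12   9  15   8  13  48 116]
 [ 35   3   3  11   5  11  13   8  12  17  10   7   7  69]
 [ 15   5   7   1  10   5  13  11  11  15   9  11  13  24]
 [ 11  18  13   8  13  18   4  21   5  10  11  10   9  13]
 [ 31  11  13  12   6   3  17   5  15  13  13   2   7  11]
 [ 34  17   5   5  14   6  12   9  14  15   4  13   0   4]
 [ 28  12  12   5  12   7  11  15  16  21  32  21   5  18]
 [ 27  12   8  15  22  12  15  14  35  39  35  15  16  55]
 [ 79  20  12  10   7  15  20   3  41  45  38  11  40 105]
 [117  80  30  16  12   9   6  14  30  37  40  49  98 125]
 [119 117 100  63  49  28  23  28  45  67  88 118 123 124]
 [117 123 124 120 118 103  97  97 113 123 125 123 122 122]]
225 [152, 174] [152, 174]
240 [156, 175] [156, 175]
255 [156, 181] [156, 181]
265 [156, 181] [156, 181]
```

Request:
{"name": "apply_moves", "arguments": {"steps": [{"jaw": -1,"dx": 0,"dy": 0,"dz": 0.08,"rx": 0,"ry": 0,"rz": 0},{"jaw": -1,"dx": 0,"dy": 0,"dz": 0.16,"rx": 0,"ry": 0,"rz": 0},{"jaw": -1,"dx": 0,"dy": 0,"dz": 0.24,"rx": 0,"ry": 0,"rz": 0},{"jaw": -1,"dx": 0,"dy": 0,"dz": 0.32,"rx": 0,"ry": 0,"rz": 0},{"jaw": -1,"dx": 0,"dy": 0,"dz": 0.4,"rx": 0,"ry": 0,"rz": 0}]}}

```text
t: 10.35
tool_pos: [436.9, 198.2, 123.8]
tcp_rot: [-180.0, -0.0, 163.3]
ft_force: [0.0, 0.5, -1.1]
grip_width: 45.8
gripper_force: 61.7
```

```bash
python3 - <<'E'
from h import *
i=robot.camera("wrist");s=robot.observe();print(s["tool_pos"],s["ft_force"])
cm=cal("wrist",s);print("tip pred",proj(cm,[436.3,198.3,178]))
print(cv2.cvtColor(i,cv2.COLOR_BGR2GRAY)[280:318:2,263:294:2])
q=cv2.cvtColor(robot.camera("scene"),cv2.COLOR_BGR2GRAY)
for v in(225,240,255,265):print(v,[int(x)+120 for x in np.where(q[v,120:210]<70)[0][[0,-1]]])
E
```

```text
[436.7349989  198.05759812 123.11559467] [-0.17370748 -0.85440347 -1.66357496]
tip pred [278.19122617 290.32687033]
[[ 37  69  98 118 120 110  83 102 109 124 122 120 113  83  58  31]
 [ 96 114 126 123 128 127 120 125 128 129 130 129 123 131 110  69]
 [117 121 127 126 130 126 120 122 124 124 127 132 129 128 131 115]
 [125 130 129 120  98  80  94 102 103  85  92 116 130 132 127 123]
 [128 127  95  48  37  89 130 135 129 117  77  42  63 115 128 131]
 [127  95  31  11  33 120 133 134 130 133  93  16   8  48 113 126]
 [108  36   2   6  18 113 135 131 128 131  71  16  14   7  68 133]
 [ 64  18   7  14  18  58 109 116 114  88  25   1   4   1  28 114]
 [ 48   7   5  14  11  15  31  46  41  20   2   7   4   5   9  78]
 [ 42  28   9  14   9  12  13   2  10  13  12   4  11  15  17  70]
 [ 51  30  13   9   6   8  15  14   9  10   6   3   4   6   1  70]
 [ 69  33  13  14   9  16   4   9  11  16  24  32  15   8  18 104]
 [101  35  12   8  10   4  14  13   9  31  43  40  18   7  52 120]
 [123  75  20   1  13  16   6  18   7  33  43  40  14  40 106 128]
 [120 113  74  31  21   3   5   6  10  32  37  41  49 101 129 121]
 [116 122 118 102  70  43  31  27  21  49  65  96 119 123 124 123]
 [103 116 119 120 122 116 104 101 104 110 119 121 126 124 116  95]
 [ 62  85 110 119 122 126 129 120 121 122 118 112 117  99  71  47]
 [ 33  46  63  84  96 109 118 104  93 104 106  87  71  37  31  27]]
225 [152, 173]
240 [156, 175]
255 [156, 181]
265 [156, 181]
```

The tip shows centred in the bore at (277,291), with no side force and the mill silhouette unchanged. Going on to the collar.

Request:
{"name": "apply_moves", "arguments": {"steps": [{"jaw": -1,"dx": 0,"dy": 0,"dz": 0.06,"rx": 0,"ry": 0,"rz": 0},{"jaw": -1,"dx": 0,"dy": 0,"dz": 0.12,"rx": 0,"ry": 0,"rz": 0},{"jaw": -1,"dx": 0,"dy": 0,"dz": 0.16,"rx": 0,"ry": 0,"rz": 0},{"jaw": -1,"dx": 0,"dy": 0,"dz": 0.2,"rx": 0,"ry": 0,"rz": 0},{"jaw": -1,"dx": 0,"dy": 0,"dz": 0.24,"rx": 0,"ry": 0,"rz": 0}]}}

```text
t: 10.95
tool_pos: [437.0, 198.2, 112.1]
tcp_rot: [180.0, 0.0, 163.3]
ft_force: [-0.3, -0.1, 0.7]
grip_width: 46.1
gripper_force: 61.8
```

Request:
{"name": "apply_moves", "arguments": {"steps": [{"jaw": -1,"dx": 0,"dy": 0,"dz": 0.02,"rx": 0,"ry": 0,"rz": 0},{"jaw": -1,"dx": 0,"dy": 0,"dz": 0.04,"rx": 0,"ry": 0,"rz": 0},{"jaw": -1,"dx": 0,"dy": 0,"dz": 0.04,"rx": 0,"ry": 0,"rz": 0}]}}

```text
t: 11.25
tool_pos: [437.1, 198.2, 110.5]
tcp_rot: [180.0, 0.0, 163.3]
ft_force: [-1.7, -0.7, 4.7]
grip_width: 45.9
gripper_force: 62.1
```

Request:
{"name": "apply_moves", "arguments": {"steps": [{"jaw": -1,"dx": 0,"dy": 0,"dz": 0.02,"rx": 0,"ry": 0,"rz": 0},{"jaw": -1,"dx": 0,"dy": 0,"dz": 0.04,"rx": 0,"ry": 0,"rz": 0},{"jaw": -1,"dx": 0,"dy": 0,"dz": 0.06,"rx": 0,"ry": 0,"rz": 0},{"jaw": -1,"dx": 0,"dy": 0,"dz": 0.06,"rx": 0,"ry": 0,"rz": 0},{"jaw": -1,"dx": 0,"dy": 0,"dz": 0.06,"rx": 0,"ry": 0,"rz": 0}]}}

```text
t: 11.75
tool_pos: [437.3, 198.3, 108.0]
tcp_rot: [180.0, 0.1, 163.3]
ft_force: [-1.7, -2.0, 9.8]
grip_width: 46.1
gripper_force: 62.6
```

```bash
python3 - <<'E'
from h import *
F=[];Z=[]
for k in range(8):
    robot.camera("top");s=robot.observe();F.append(s["ft_force"]);Z.append(s["tool_pos"])
print(np.mean(F,0),np.mean(Z,0),s["t"])
E
```

```text
[-1.91408427 -1.31477137  9.27665644] [437.30831669 198.27092425 108.02063658] 12.15
```

Request:
{"name": "apply_moves", "arguments": {"steps": [{"jaw": -1,"dx": 0.006,"dy": -0.008,"dz": 0.02,"rx": 0,"ry": 0,"rz": 0},{"jaw": -1,"dx": 0.006,"dy": -0.008,"dz": 0.025,"rx": 0,"ry": 0,"rz": 0},{"jaw": -1,"dx": 0.006,"dy": -0.008,"dz": 0.025,"rx": 0,"ry": 0,"rz": 0}]}}

```text
t: 12.45
tool_pos: [437.1, 198.2, 107.1]
tcp_rot: [179.9, 0.1, 163.3]
ft_force: [-1.6, 0.4, 11.8]
grip_width: 46.3
gripper_force: 62.7
```

```bash
python3 - <<'E'
from h import *
F=[];Z=[];T=[]
for k in range(8):
    i=robot.camera("wrist" if k%2 else "scene");s=robot.observe();F.append(s["ft_force"]);Z.append(s["tool_pos"]);T.append(s["ft_torque"])
    if k%2==0:q=i
print(np.mean(F,0),np.mean(Z,0),np.mean(T,0),s["t"])
q=cv2.cvtColor(q,cv2.COLOR_BGR2GRAY)
for v in(225,240,255,265):print(v,[int(x)+120 for x in np.where(q[v,120:210]<70)[0][[0,-1]]])
print(cv2.cvtColor(i,cv2.COLOR_BGR2GRAY)[284:322:2,263:294:2])
E
```

```text
[-1.47524347 -0.05259885 11.08805478] [437.12796047 198.16942788 107.08032296] [-0.01087556  0.24758512 -0.01621435] 12.85
225 [152, 173]
240 [156, 175]
255 [156, 181]
265 [156, 181]
[[121 127 127 124 131 127 119 122 123 124 127 126 131 131 127 115]
 [129 129 126 128 114  94  83  79  75  85  99 120 125 129 127 128]
 [126 127 110  91  74  61  67  69  67  67  77  84 101 126 124 129]
 [127  99  74  67  69  71  75  72  60  77  81  71  74  76 119 123]
 [109  43  73  79  73  72  62  66  52  71  96  88  76  55  72 129]
 [ 72  33  95 110  71  46  44  39  41  53  59  87  95  74  25 107]
 [ 50  38 108  84  35  43  47  42  45  51  50  50  83  97  13  85]
 [ 43  66  94  37  32  47  51  45  51  47  53  50  57 106  23  61]
 [ 46  81  72  38  42  43  48  51  51  54  49  52  40  96  22  70]
 [ 73  67  72  38  42  50  51  56  55  52  47  49  43  79  34  97]
 [103  52  54  36  42  52  51  47  55  54  55  48  46  83  45 115]
 [116  76  62  43  40  44  54  55  52  56  52  51  47  52  99 124]
 [121 114  72  43  41  48  56  62  68  55  50  54  50  98 126 120]
 [112 118 114  82  41  67 106 117 121  95  61  66 101 130 121 122]
 [108 114 119 111  68 111 133 129 130 130 100  96 123 125 118  91]
 [ 52  86 110 120  98 128 124 129 125 128 121 115 115 104  82  43]
 [ 30  36  60  81  95 123 133 132 131 123 111  94  82  47  31  27]
 [ 36  32  33  36  42  74 113 121 120 104  60  29  33  31  29  31]
 [ 30  33  32  27  26  30  40  56  53  36  25  28  27  30  33  33]]
```

```bash
python3 -c "
from rig import robot
print(robot.close_job())"
```

```text
the job is handed in; nothing more can be done
None
```

The job is handed in: head_a is on the pepper mill's shaft, gripped by its sides and pressing the sprung collar down with about 12 N (roughly 6 mm of its 12 mm travel), and the mill is upright and in place; nothing else was seen to move, though I did not re-check the other items at the end.

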